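# Turn the clay bear to face the lamp

## Task

Turn the modelling turntable until the brown bear standing on it looks straight at the white globe lamp. Do it by pushing the upright paddle on the turntable's arm from one side with a finger, gently, without pinching the paddle and without touching or shifting the bear on its wheel. Leave the lamp and everything else on the table alone, and let go of the paddle at the end.

Things in the scene. Friction and masses are not known exactly. Their poses are not given: they have to be found in the camera images.
- turntable: Sculptor's turntable: black iron foot, 170 mm across, fixed to the table. Origin on the table at the turning axis, z up. Its round plywood head (200 mm across, top face 78 mm above the table) turns on it with slight steady friction (about 0.7 N at the paddle) and stays where it is left.
- wheel (a joint): Turning angle of the plywood head, rad, counter-clockwise from above is positive, range -3.1 to 3.1. At 0 the arm points along the turntable body's -x axis. The bear rides round with the head. Pushing the paddle's blue flank makes it grow, pushing the yellow flank makes it fall. Touch only one flank at a time.
- paddle (a point): Centre of the upright paddle on the head's one steel arm, on the robot's side: 150 mm from the turning axis, 92 mm above the table. A plate 42 mm long (along the arm), 16 mm thick (across it), 70 mm high (57 to 127 mm above the table). x points to the axis, y out of the blue flank; the other flank is yellow.
- axis_top (a point): Point on the turning axis at the top face of the plywood head, 78 mm above the table.
- bear: Brown fired clay bear with a pale muzzle, loose, about 0.45 kg, 100 mm high, on its own flat plinth 115 x 60 x 8 mm, standing on the plywood head within 10 mm of the turning axis. Origin at the centre of the plinth's underside; x points where the bear looks (tail to nose), z up.
- bear_nose (a point): Tip of the bear's nose, 75 mm ahead of the bear's origin and 72 mm above its underside.
- lamp: Lamp with a white globe 100 mm across on a thin brass stem and round black foot 90 mm across, 220 mm high, fixed to the table, about 0.22 m from the turning axis on the far side, to the left or to the right. Origin at the centre of its underside; its centre line is what the bear must look at.
- flask: Steel drinking flask, 68 mm across, 210 mm high, loose, on the far side opposite the lamp (left or right). Origin at the centre of its underside. Leave it.
- lump_a: Grey clay lump, 68 mm across, 51 mm high, on the wooden board at the left. Origin under its centre. Leave it.
- lump_b: Darker clay lump, 54 mm across, 41 mm high, on the wooden board at the left. Origin under its centre. Leave it.
- spatula: Modelling spatula, 170 mm long with a green handle, lying on the wooden board at the left. Leave it.
- water_pot: Clear plastic pot, 72 mm across, 85 mm high, at the right. Origin at the centre of its underside. Leave it.
- phone: Dark phone, 150 x 74 x 9 mm, lying at the right. Origin at the centre of its underside. Leave it.
- tape: Roll of tape, 90 mm across, 24 mm high, lying flat at the left. Origin at the centre of its underside. Leave it.
There are look-alikes about, which are no part of the job. Of the things like the lamp, leave any that is blue; of the rest the larger one is meant.

How it is judged:
On the way, in this order (a step that is already met when the one before it is completed fails the run):
1. a finger pushes one flank of the paddle (contact force between any of wheel_c3, wheel_c4 and the fingers above 0.2 N), for 0.05 s.
2. the bear looks at the lamp (y of lamp in the frame of bear between -0.04 and 0.04 m and x of lamp in the frame of bear above 0.1 m), for 0.2 s.
At the end, for the whole second after the job is handed in: The bear stands upright at rest on the turntable's head, its origin within 25 mm of the turning axis, and the line of its look (its x axis) passes within 40 mm of the lamp's centre line, the lamp being ahead of it (about 10 degrees either way); the head is at rest (all of step 2 and velocity of joint wheel between -0.03 and 0.03 rad/s and linear speed of bear below 0.02 m/s and angle between bear's own z axis and vertical below 0.1 rad and horizontal distance between bear and axis_top below 0.025 m and height (world z) of bear between 0.07 and 0.085 m); the robot touches nothing.
It fails at once if the robot touches the bear (contact force between bear and the fingers above 0.5 N or contact force between bear and the arm above 0.5 N).
It fails at once if the bear is lifted, tipped or shifted on the wheel (height (world z) of bear above 0.09 m or angle between bear's own z axis and vertical above 0.2 rad or horizontal distance between bear and axis_top above 0.025 m).
It fails at once if the paddle is pinched: both flanks pressed at once (contact force between each of wheel_c3, wheel_c4 and the fingers above 1 N).
It fails at once if the paddle is pushed hard (over 25 N) or the wheel spun fast (over 2 rad/s) (contact force between any of wheel_c3, wheel_c4 and the fingers above 25 N or velocity of joint wheel above 2 rad/s or velocity of joint wheel below -2 rad/s).
It fails at once if the lamp is knocked (over 2 N) or another thing on the table is moved more than 30 mm (contact force between lamp and the fingers above 2 N or contact force between lamp and the arm above 2 N or distance of any of flask, lump_a, lump_b, spatula, water_pot, phone, tape from where it was at the start of the episode above 0.03 m).
It also fails if it takes over 42 s, if anything falls off the work surface, if the arm or the gripper's body presses on something with over 40 N, if the wrist force passes 120 N, or if a joint passes its speed limit or range.

## Robot

A 6-joint arm with a two-finger parallel gripper is mounted at the origin on the work surface. World frame = base frame: x ahead of the robot, y to its left, z up, the work surface at z = 0. Lengths are in m, angles in rad, forces in N, time in s.
With the tool pointing down it reaches from about 0.35 to 0.775 m from the base axis. Payload 7.3 kg.
Tool frame: the origin (TCP) lies at the very end of the fingers, on their centre line; the grasp point (between the pads) lies 19 mm behind it (robot.pinch_z is the distance from the TCP to the grasp point, in m); z points along the fingers, y is the line along which they close (so a half turn about z gives the same grasp; the last joint's range is limited). The gripper opens to 92 mm and grips with 3 to 60 N. Pads are 19 mm wide; open, the fingers measure 130 mm over their backs; the gripper's body (75 mm by 190 mm) begins 47 mm behind the grasp point.
Start: joints at [1.063, 0.342, 1.524, -0, 1.275, -0.146], TCP at [0.186, 0.491, 0.227] pointing down, gripper open.
Joint ranges: [-2.53, 2.53], [-0.77, 2.02], [0.04, 2.7], [-1, 4.14], [0.28, 2.66], [-3.11, 3.11]. Speed limits (rad/s): [2.57, 2.57, 3.14, 3.14, 3.14, 3.14].

## Interface

Orientations are given as [roll, pitch, yaw] about the fixed x, y, z axes, in that order (R = Rz(yaw) Ry(pitch) Rx(roll)).
In Python, from cell import robot gives the robot as it stands.
- The arm moves only by the tool move_arm, never from a script. Its argument "motion" is a list of rows, each a list of 6 numbers: the shift along the tool's x, y, z in units of 0.1 m (1.0 is 0.1 m), then the turn, a rotation vector about the tool's x, y, z in units of pi rad (1.0 is pi rad). In form: [[dx, dy, dz, rx, ry, rz], ...]. A call has 1 to 12 rows; each row is the pose to reach, as a shift and turn from the pose commanded when the call began, along the tool's axes at that moment, turning the shorter way round; what a row does not reach only later rows make up. A row lasts 1/8 s, in which the tool goes at most 62.5 mm and 10.7 degrees, less where a joint would pass 70% of its speed; a pose out of reach is approached as far as the arm can. A call with a number of a shift or a turn outside -1 to 1 is refused whole. A call with a gripper value outside its range is refused whole. "fingers" is the opening, from -1 (shut) to 1 (fully open), set as the call begins (left out, the last holds). The fingers move at their own pace and stop on an object; "newtons" is the grip in N (left out, the last holds). Time passes only in rows, so rows that repeat a pose let the fingers close. It gives the time, the measured TCP pose, the force, the opening and the grip force at its end, in the units of the state.
- robot.observe(): the state, without advancing time (a new reading comes with each control period).
- robot.read_camera(name): name is "side" or "top" or "wrist"; returns a dict with "image" (420x560x3 uint8, red, green, blue), "range_z" (420x560 float32, m along the optical axis (not along the pixel's ray), 0 where there is no reading), "vfov" (degrees; the focal length in pixels is half the picture's height over the tangent of half this angle, whatever the lens; pixels are square), "cx", "cy" (the principal point, pixels), "extrinsics" (4x4, takes a point from camera to world coordinates); the wrist camera has in their place "hand_eye" (4x4, takes a point from camera to tool coordinates, whose origin is the TCP and whose axes are the flange's). Camera axes: x right, y up, looking along -z (the intrinsics and any distortion apply to the point x, -y, -z); pixel columns grow to the right and rows downward; lengths in m; the calibration is good to about 2 mm. A picture is of the moment at which its call begins: read the wrist's pose just before it.
- robot.hand_in(): hands the job in; it is judged then, once.
The state is a dict: "time": time; "qpos": joint angles; "qvel": joint speeds; "joint_efforts": joint torques, N m; "tool_pos": TCP position; "tool_rot": TCP orientation; "contact_force": force on the tool from outside, world axes, zero at the start; "torque": the same for the moment, N m; "opening": finger opening in m; "grip_force": force on a finger pad.
Only numpy, scipy, OpenCV 4.12 (cv2) and the standard library are available. Lean on these libraries where they do the work, as an engineer would, in place of code of your own. Each camera call takes 0.05 s, during which the arm holds its last target. There are 200 camera calls.

## Working session

There is one attempt and no reset: what is moved stays moved. The work goes in short steps, Python scripts to look and compute and a tool call to move; the robot and the scene stay as the last step left them, time stands still between calls to the robot, and variables do not carry over. Pictures are saved under pics/ and viewed, at most 10 in all, crops included, and the job is handed in when it is done.

Besides the shell and the picture viewer there is one more tool, called after "Emit:" as name(argument=value, ...), one argument or row to a line, values as JSON. move_arm: Moves the arm, as the interface text tells. Shifts and turns lie within -1 to 1; 1 stands for 0.1 m of shift or pi rad of turn. Its arguments: {"type":"object","properties":{"motion":{"type":"array"},"fingers":{"type":"number"},"newtons":{"type":"number"}},"required":["motion"]}

```bash
mkdir -p pics && ls
cat > h.py <<'E'
import numpy as np, cv2
from cell import robot
from scipy.spatial.transform import Rotation as R
def cam(n):
    c=robot.read_camera(n); im=c["image"]; z=c["range_z"]
    f=im.shape[0]/2/np.tan(np.radians(c["vfov"])/2)
    v,u=np.mgrid[:im.shape[0],:im.shape[1]]
    P=np.stack([(u-c["cx"])/f*z,-(v-c["cy"])/f*z,-z],-1)
    E=c.get("extrinsics")
    if E is not None: P=P@E[:3,:3].T+E[:3,3]
    P[z==0]=np.nan
    return im,P,c
E
python3 - <<'E'
from h import *
for n in("top","side"):
    im,P,c=cam(n); cv2.imwrite(f"pics/{n}.png",im[...,::-1]); np.savez(f"{n}.npz",im=im,P=P)
    print({k:v for k,v in c.items() if k not in("image","range_z")})
s=robot.observe(); print(s)
E
```

```text
pics
{'vfov': 53.18461677519227, 'cx': 282.2409569386423, 'cy': 210.20857334380094, 'extrinsics': array([[-0.02958357,  0.98489002, -0.17063546,  0.39376738],
       [-0.99951875, -0.02755426,  0.01424918,  0.06554446],
       [ 0.00933214,  0.17097488,  0.98523119,  1.4687608 ],
       [ 0.        ,  0.        ,  0.        ,  1.        ]])}
{'vfov': 43.2023663373085, 'cx': 274.9048495630663, 'cy': 219.169100627956, 'extrinsics': array([[-0.75129025,  0.3351131 , -0.56856149, -0.40565127],
       [-0.65970943, -0.40562555,  0.63265423,  1.21085174],
       [-0.01861235,  0.85039234,  0.52581979,  1.04769717],
       [ 0.        ,  0.        ,  0.        ,  1.        ]])}
{'time': 0.1, 'qpos': array([ 1.06298952e+00,  3.42660221e-01,  1.52492559e+00, -9.64534708e-06,
        1.27539533e+00, -1.46019683e-01]), 'qvel': array([-0.0015781 , -0.00016651, -0.0039864 , -0.00120619, -0.0004024 ,
       -0.00048857]), 'joint_efforts': array([ 2.40978974e-03, -4.32004380e+01, -2.44697589e+01,  7.18714390e-02,
        5.26046182e-02, -9.22631989e-05]), 'tool_pos': array([0.18563434, 0.49069594, 0.22610931]), 'tool_rot': array([-3.14021760e+00, -1.92900790e-04,  2.77980821e+00]), 'contact_force': array([-0.03632239, -0.11728178, -0.08807259]), 'torque': array([-0.01680545,  0.00903061,  0.01324338]), 'grip_force': 0.0, 'opening': 0.09174198002764752}
```

View pics/top.png

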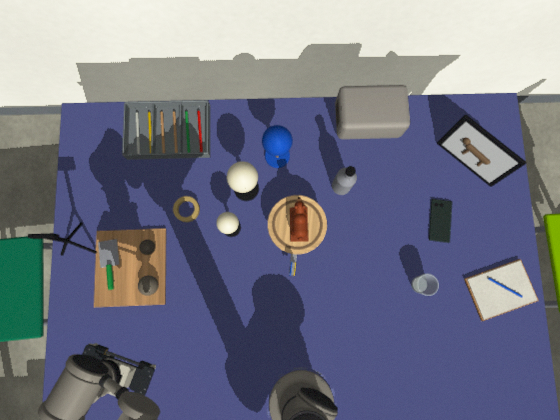

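View pics/side.png

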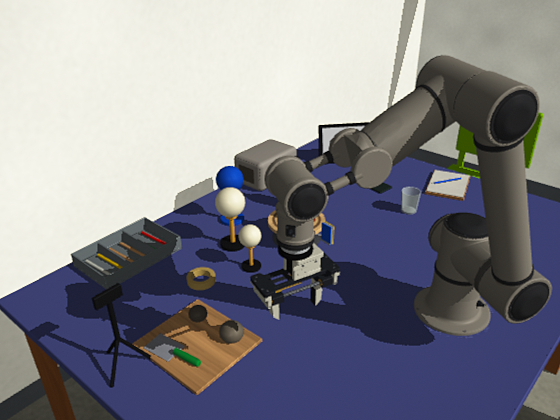

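The top view shows three lamp-like things: a large white globe at (242,177), a small white one at (228,223) and a blue one at (277,142). By the description the large white one is meant. The turntable is at (297,224), with the bear on it and the paddle at (293,265). Next comes one close crop, plus measurements.

Run:
```python
from h import *
d=np.load("top.npz"); im,P=d["im"],d["P"]
cv2.imwrite("pics/crop.png",cv2.resize(im[125:285,195:365],None,fx=4.5,fy=3.7*4.5/3.7*0.82,interpolation=cv2.INTER_CUBIC)[:600,:,::-1] if 0 else cv2.resize(im[130:280,200:360],(640,600),interpolation=cv2.INTER_CUBIC)[...,::-1])
X,Y,Z=P[...,0],P[...,1],P[...,2]
hsv=cv2.cvtColor(im,cv2.COLOR_RGB2HSV).astype(int)
v,u=np.mgrid[:420,:560]
def sphere(uc,vc,r,zm):
    m=(np.hypot(u-uc,v-vc)<r)&(Z>zm); p=P[m]
    A=np.c_[2*p,np.ones(len(p))]; s=np.linalg.lstsq(A,(p**2).sum(1),rcond=None)[0]
    print("globe",s[:3],"rad",np.sqrt(s[3]+s[:3]@s[:3]),len(p))
sphere(242,177,13,.14);sphere(228,223,9,.1);sphere(277,142,13,.14)
box=(abs(u-297)<35)&(abs(v-224)<35)
m=box&(abs(Z-.078)<.006); 
(c,r),a=(lambda t:(t[0],t[2]))(cv2.minEnclosingCircle(P[m][:,:2].astype(np.float32))),0
print("head minencl",cv2.minEnclosingCircle(P[m][:,:2].astype(np.float32)),m.sum(),np.median(Z[m]))
b=box&(Z>.095)&(v<252)
print("bear",b.sum(),P[b].mean(0),cv2.minAreaRect(P[b][:,:2].astype(np.float32)),Z[b].max())
w,V=np.linalg.eigh(np.cov(P[b][:,:2].T));print("bear axis",np.degrees(np.arctan2(V[1,1],V[0,1])))
q=P[b][:,:2]; 
for row in range(190,256,3):
    k=b[row]
    if k.any(): print(row,np.flatnonzero(k)[[0,-1]],np.round(Z[row][k].max(),3),np.round(X[row][k].mean(),3),np.round(Y[row][k].mean(),3),im[row][k].mean(0).astype(int))
pd=(abs(u-293)<12)&(v>250)&(v<285)&(Z>.115)&(Z<.14)
print("paddle",pd.sum(),P[pd].mean(0),cv2.minAreaRect(P[pd][:,:2].astype(np.float32)))
bl=pd&(hsv[...,0]>95)&(hsv[...,0]<130); ye=pd&(hsv[...,0]>15)&(hsv[...,0]<35)
print("px",[(vv,uu,*im[vv,uu],np.round(P[vv,uu],3)) for vv,uu in np.argwhere(pd)][::4])
```

```text
globe [0.72764012 0.1702956  0.17762443] rad 0.044143971799288244 512
globe [0.58911446 0.22297088 0.1313327 ] rad 0.029240235711986327 247
globe [0.84392917 0.05719314 0.17777043] rad 0.04384022346296738 514Traceback (most recent call last):
  File "<stdin>", line 14, in <module>
  File "<stdin>", line 14, in <lambda>
IndexError: tuple index out of range
```

View pics/crop.png

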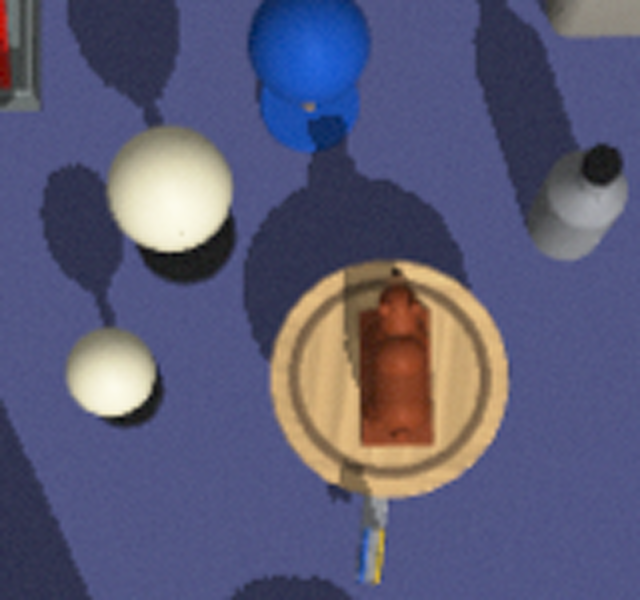

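The crop shows the bear's dark nose at crop (396,272), so it looks away from the robot (+x). The paddle's blue flank is on the left (crop 365,555) and yellow on the right (380,560). The large white globe at crop (170,190) is the lamp, so the head must turn counter-clockwise by pushing the blue flank towards -y.

```bash
cat > m.py <<'E'
from h import *
def measure(im,P,verbose=True):
    X,Y,Z=P[...,0],P[...,1],P[...,2]
    v,u=np.mgrid[:420,:560]
    box=(abs(u-297)<36)&(abs(v-224)<36)
    hsv=cv2.cvtColor(im,cv2.COLOR_RGB2HSV).astype(int)
    red=(im[...,0]>1.7*im[...,1])&(hsv[...,1]>120)
    m=box&(abs(Z-.078)<.005)&~red
    c,r=cv2.minEnclosingCircle(P[m][:,:2].astype(np.float32))
    b=box&red&(np.hypot(X-c[0],Y-c[1])<.09)
    pl=b&(Z<.095); hi=b&(Z>.1)
    print("head",np.round(c,4),round(r,4),"z",np.median(Z[m]))
    print("bear all",b.sum(),cv2.minAreaRect(P[b][:,:2].astype(np.float32)))
    for n,k in(("all",b),("hi",hi)):
        q=P[k][:,:2];w,V=np.linalg.eigh(np.cov(q.T));print(n,k.sum(),q.mean(0).round(4),"axis deg",np.degrees(np.arctan2(V[1,1],V[0,1])).round(1),Z[k].max())
    pd=(X<c[0]+.18)&(np.hypot(X-c[0],Y-c[1])<.19)&(np.hypot(X-c[0],Y-c[1])>.115)&(Z>.1)&(Z<.135)&(X<.6)
    n,lab,st,ce=cv2.connectedComponentsWithStats(pd.astype(np.uint8))
    for i in range(1,n):
        if st[i,4]>8:
            k=lab==i;q=P[k];a=q[:,:2].mean(0)-c
            print("paddle?",st[i],q.mean(0).round(4),"r",np.hypot(*a).round(3),"wheel(world) deg",np.degrees(np.arctan2(-a[1],-a[0])).round(1),cv2.minAreaRect(q[:,:2].astype(np.float32)))
    return c
E
python3 - <<'E'
from m import *
d=np.load("top.npz"); c=measure(d["im"],d["P"])
L=np.array([.7276,.1703]);a=L-c;print("to lamp deg",np.degrees(np.arctan2(a[1],a[0])),"dist",np.hypot(*a))
f=np.load("side.npz");P=f["P"];print("side lamp",P[203,230])
E
```

```text
head [ 0.5861 -0.0032] 0.1 z 0.07881031323824139
bear all 605 ((0.5870339870452881, -0.006063690409064293), (0.055767618119716644, 0.12324150651693344), 89.84303283691406)
all 605 [ 0.5827 -0.004 ] axis deg -178.5 0.18110516177754143
hi 477 [ 0.584  -0.0063] axis deg 179.6 0.18110516177754143
paddle? [290 262   6  14  69] [0.437  0.019  0.1266] r 0.151 wheel(world) deg -8.5 ((0.43761083483695984, 0.018909987062215805), (0.01579042337834835, 0.04078316316008568), 85.4914321899414)
to lamp deg 50.80538379798255 dist 0.2238573908721317
side lamp [0.69471007 0.20165783 0.19411575]
```

Measurements are consistent with the given sizes: head radius 0.100, top at 0.079, paddle at r = 0.151, lamp 0.224 from the axis. The bear heads at about 0° and the lamp is at 50.8°, so the wheel must turn about +51°. I'll shut the fingers and travel high to beside the blue flank.

Emit:
move_arm(
  motion=[
    [-0.24, -0.19, 0, 0, 0, 0],
    [-0.48, -0.375, 0, 0, 0, 0],
    [-0.72, -0.56, 0, 0, 0, 0],
    [-0.96, -0.75, 0, 0, 0, 0],
  ],
  fingers=-1,
  newtons=5,
)

```text
time: 0.6
tool_pos: [0.2493, 0.3859, 0.2264]
tool_rot: [-3.141, -0.0, 2.78]
contact_force: [0.5, 1.1, 0.1]
opening: 0.0565
grip_force: 0.0
```

Emit:
move_arm(
  motion=[
    [-0.24, -0.19, 0, 0, 0, 0],
    [-0.48, -0.375, 0, 0, 0, 0],
    [-0.72, -0.56, 0, 0, 0, 0],
    [-0.96, -0.75, 0, 0, 0, 0],
  ],
)

```text
time: 1.1
tool_pos: [0.3126, 0.2818, 0.2265]
tool_rot: [-3.141, -0.0, 2.78]
contact_force: [0.5, 0.5, -0.3]
opening: 0.0165
grip_force: 0.0
```

Emit:
move_arm(
  motion=[
    [-0.24, -0.19, 0, 0, 0, 0],
    [-0.48, -0.375, 0, 0, 0, 0],
    [-0.72, -0.56, 0, 0, 0, 0],
    [-0.96, -0.75, 0, 0, 0, 0],
  ],
)

```text
time: 1.6
tool_pos: [0.3758, 0.1777, 0.2265]
tool_rot: [-3.141, -0.0, 2.78]
contact_force: [-0.1, 1.2, -0.7]
opening: 0.0007
grip_force: 0.0
```

Emit:
move_arm(
  motion=[
    [-0.24, -0.19, 0, 0, 0, -0.017],
    [-0.48, -0.375, 0, 0, 0, -0.034],
    [-0.72, -0.56, 0, 0, 0, -0.051],
    [-0.96, -0.75, 0, 0, 0, -0.068],
    [-0.96, -0.75, 0, 0, 0, -0.068],
    [-0.96, -0.75, 0, 0, 0, -0.068],
  ],
)

```text
time: 2.35
tool_pos: [0.4382, 0.0749, 0.2264]
tool_rot: [3.141, -0.001, 2.992]
contact_force: [0.9, -0.1, 0.3]
opening: 0.0004
grip_force: 0.0
```

Emit:
move_arm(
  motion=[
    [0, 0, 0.25, 0, 0, 0],
    [0, 0, 0.5, 0, 0, 0],
    [0, 0, 0.75, 0, 0, 0],
    [0, 0, 0.9, 0, 0, 0],
  ],
)

```text
time: 2.85
tool_pos: [0.4376, 0.0755, 0.1356]
tool_rot: [3.142, -0.002, 2.994]
contact_force: [-0.1, 0.4, -0.2]
opening: 0.0006
grip_force: 0.0
```

Emit:
move_arm(
  motion=[
    [0, 0, 0.15, 0, 0, 0],
    [0, 0, 0.3, 0, 0, 0],
    [0, 0, 0.46, 0, 0, 0],
    [0, 0, 0.46, 0, 0, 0],
  ],
)

```text
time: 3.35
tool_pos: [0.4375, 0.0754, 0.09]
tool_rot: [-3.141, -0.003, 2.994]
contact_force: [0.1, 0.7, 0.2]
opening: 0.0004
grip_force: 0.0
```

Run:
```python
from m import *
im,P,c=cam("side"); cv2.imwrite("pics/side2.png",cv2.resize(im[170:320,200:360],(640,600),interpolation=cv2.INTER_CUBIC)[...,::-1])
# plan: tool-frame rows about the wheel axis C, from the present pose
C=np.array([.5861,-.0032]); s=robot.observe(); p=s["tool_pos"][:2]; yaw=s["tool_rot"][2]
tx=np.array([np.cos(yaw),np.sin(yaw)]); ty=np.array([np.sin(yaw),-np.cos(yaw)])
print(s["tool_pos"],"axis in tool frame",(C-p)@tx,(C-p)@ty)
```

```text
[0.43820477 0.07527325 0.09070127] axis in tool frame -0.1578146025179362 -0.055907086895027984
```

View pics/side2.png

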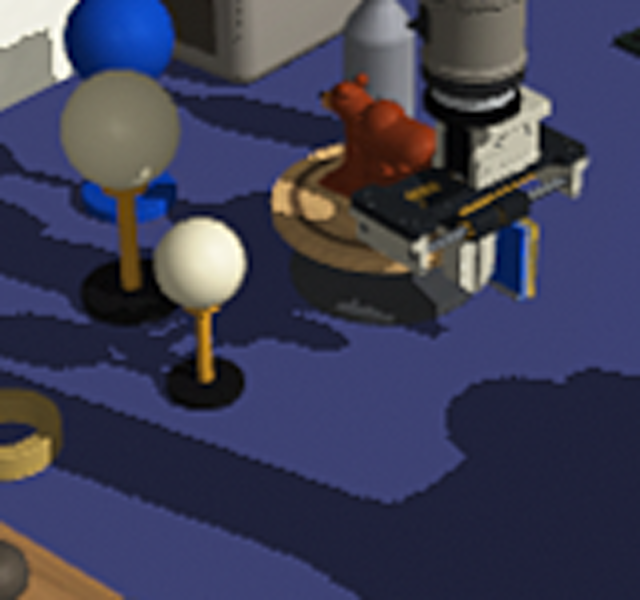

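The fingers (crop 470,262) stand clear to the left of the blue flank (515,260). I'll approach gently, then push along the arc.

Emit:
move_arm(
  motion=[
    [0, -0.07, 0, 0, 0, 0],
    [0, -0.14, 0, 0, 0, 0],
    [0, -0.2, 0, 0, 0, 0],
    [0, -0.23, 0, 0, 0, 0],
    [0, -0.25, 0, 0, 0, 0],
    [0, -0.27, 0, 0, 0, 0],
    [0, -0.29, 0, 0, 0, 0],
  ],
)

```text
time: 4.28
tool_pos: [0.4345, 0.0458, 0.0907]
tool_rot: [3.141, -0.0, 2.993]
contact_force: [-0.1, -0.3, 0.0]
opening: 0.0005
grip_force: 0.0
```

Emit:
move_arm(
  motion=[
    [0.009, -0.055, 0, 0, 0, -0.011],
    [0.015, -0.111, 0, 0, 0, -0.022],
    [0.02, -0.167, 0, 0, 0, -0.033],
    [0.022, -0.223, 0, 0, 0, -0.044],
    [0.023, -0.278, 0, 0, 0, -0.056],
    [0.022, -0.334, 0, 0, 0, -0.067],
    [0.018, -0.39, 0, 0, 0, -0.078],
    [0.013, -0.446, 0, 0, 0, -0.089],
    [0.006, -0.501, 0, 0, 0, -0.1],
    [-0.003, -0.557, 0, 0, 0, -0.111],
  ],
)

```text
time: 5.52
tool_pos: [0.4267, -0.0093, 0.0907]
tool_rot: [3.141, 0.0, -2.94]
contact_force: [0.2, 0.2, 0.0]
opening: 0.0008
grip_force: 0.4
```

Run:
```python
from m import *
im,P,c=cam("top"); measure(im,P); s=robot.observe(); p=s["tool_pos"][:2]; yaw=s["tool_rot"][2]; C=np.array([.5861,-.0032])
tx=np.array([np.cos(yaw),np.sin(yaw)]); ty=np.array([np.sin(yaw),-np.cos(yaw)])
print(s["time"],p,np.degrees(yaw),"axis in tool",(C-p)@tx,(C-p)@ty)
im,P,c=cam("side"); cv2.imwrite("pics/side3.png",cv2.resize(im[170:320,200:360],(640,600),interpolation=cv2.INTER_CUBIC)[...,::-1])
```

```text
head [ 0.5863 -0.0031] 0.1004 z 0.0789977679982925
bear all 602 ((0.5890979766845703, -0.005406804382801056), (0.12032367289066315, 0.05547304451465607), 20.214035034179688)
all 602 [ 0.5842 -0.0026] axis deg -159.3 0.18244719041072477
hi 480 [ 0.5864 -0.0045] axis deg -160.9 0.18244719041072477
5.575 [ 0.42676622 -0.00983879] -168.36251262596187 axis in tool -0.15739760106000963 -0.02563829978380311
```

View pics/side3.png

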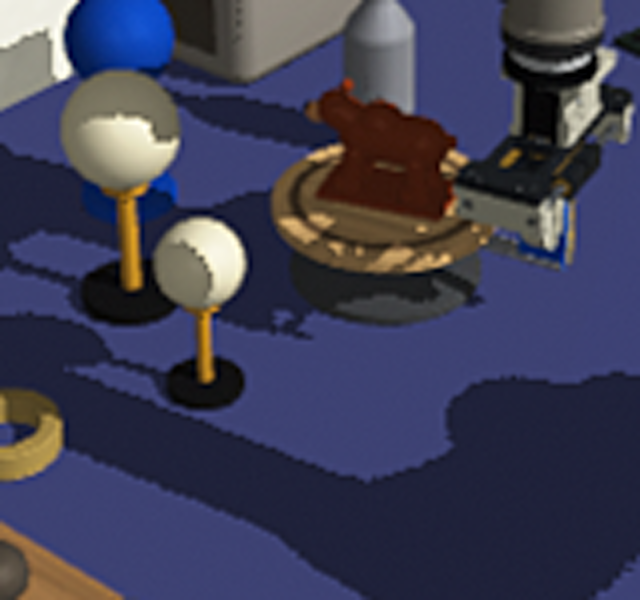

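The wheel and bear have turned about 20° and the finger still rests on the blue flank, clear of the bear. I'll push another 20°, then re-measure.

Emit:
move_arm(
  motion=[
    [0.009, -0.055, 0, 0, 0, -0.011],
    [0.015, -0.111, 0, 0, 0, -0.022],
    [0.02, -0.167, 0, 0, 0, -0.033],
    [0.022, -0.223, 0, 0, 0, -0.044],
    [0.023, -0.278, 0, 0, 0, -0.056],
    [0.022, -0.334, 0, 0, 0, -0.067],
    [0.018, -0.39, 0, 0, 0, -0.078],
    [0.013, -0.446, 0, 0, 0, -0.089],
    [0.006, -0.501, 0, 0, 0, -0.1],
    [-0.003, -0.557, 0, 0, 0, -0.111],
  ],
)

```text
time: 6.88
tool_pos: [0.4379, -0.0636, 0.0907]
tool_rot: [3.141, 0.0, -2.592]
contact_force: [0.3, 1.1, 0.4]
opening: 0.0003
grip_force: 0.4
```

Run:
```python
from m import *
im,P,c=cam("top"); measure(im,P); s=robot.observe(); p=s["tool_pos"][:2]; yaw=s["tool_rot"][2]; C=np.array([.5862,-.0032])
tx=np.array([np.cos(yaw),np.sin(yaw)]); ty=np.array([np.sin(yaw),-np.cos(yaw)])
print(s["time"],p,np.degrees(yaw),"axis in tool",(C-p)@tx,(C-p)@ty)
```

```text
head [ 0.5859 -0.003 ] 0.1002 z 0.07875572375411455
bear all 607 ((0.5914477109909058, -0.004679985344409943), (0.12174061685800552, 0.0577571839094162), 39.12266540527344)
all 607 [ 0.5846 -0.0015] axis deg -138.8 0.18388475947901473
hi 480 [ 0.5873 -0.0027] axis deg -140.5 0.18388475947901473
6.925 [ 0.43833089 -0.06418893] -148.4306171888859 axis in tool -0.15791506975623315 -0.025451033275188464
```

The bear is at about 40°, so about 11° remain.

Emit:
move_arm(
  motion=[
    [0.009, -0.055, 0, 0, 0, -0.011],
    [0.015, -0.111, 0, 0, 0, -0.022],
    [0.02, -0.167, 0, 0, 0, -0.033],
    [0.022, -0.223, 0, 0, 0, -0.044],
    [0.023, -0.265, 0, 0, 0, -0.053],
    [0.023, -0.292, 0, 0, 0, -0.058],
    [0.023, -0.306, 0, 0, 0, -0.061],
    [0.023, -0.306, 0, 0, 0, -0.061],
    [0.023, -0.306, 0, 0, 0, -0.061],
  ],
)

```text
time: 8.05
tool_pos: [0.452, -0.0911, 0.0907]
tool_rot: [-3.141, 0.0, -2.401]
contact_force: [-0.8, 0.0, 0.3]
opening: 0.0007
grip_force: 0.0
```

Emit:
move_arm(
  motion=[
    [0, 0.03, 0, 0, 0, 0],
    [0, 0.1, 0, 0, 0, 0],
    [0, 0.2, 0, 0, 0, 0],
    [0, 0.3, 0, 0, 0, 0],
    [0, 0.4, 0, 0, 0, 0],
    [0, 0.4, -0.2, 0, 0, 0],
    [0, 0.4, -0.45, 0, 0, 0],
    [0, 0.4, -0.7, 0, 0, 0],
    [0, 0.4, -0.95, 0, 0, 0],
    [0, 0.4, -0.95, 0, 0, 0],
    [0, 0.4, -0.95, 0, 0, 0],
  ],
)

```text
time: 9.43
tool_pos: [0.4243, -0.0612, 0.185]
tool_rot: [3.141, -0.0, -2.401]
contact_force: [-0.7, 0.6, -0.9]
opening: 0.0005
grip_force: 0.0
```

Run:
```python
from m import *
im,P,c=cam("top"); measure(im,P); s=robot.observe(); print(s["time"],s["tool_pos"],s["contact_force"],np.abs(s["qvel"]).max())
cv2.imwrite("pics/end.png",cv2.resize(im[130:280,200:360],(640,600),interpolation=cv2.INTER_CUBIC)[...,::-1])
```

```text
head [ 0.5861 -0.0029] 0.0999 z 0.07885049413628142
bear all 602 ((0.5868431329727173, -0.0004184842109680176), (0.11862800270318985, 0.056722309440374374), 57.73977279663086)
all 602 [ 0.5847 -0.0011] axis deg 51.6 0.1809434517904791
hi 482 [ 0.5874 -0.0018] axis deg 50.2 0.1809434517904791
9.475 [ 0.42425567 -0.06124112  0.18475441] [0.28272138 0.16078083 0.73513245] 0.007909525662275532
```

View pics/end.png

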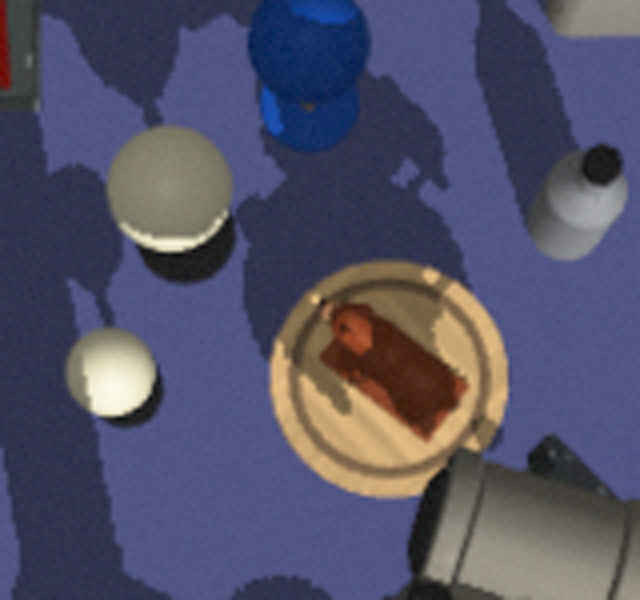

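The gripper is clear and the bear is turned towards the large white globe (170,190), its pale nose at crop (322,303). Before handing in, I'll cross-check the lamp's centre line from its foot and from the globe's silhouette.

Run:
```python
from m import *
d=np.load("top.npz")
im,P,c=cam("top"); Z=P[...,2]; v,u=np.mgrid[:420,:560]
near=(np.hypot(u-244,v-183)<26)
f0=near&(d["im"].max(-1)<45)&(d["P"][...,2]<.03)
q=d["P"][f0][:,:2]; print("foot px",f0.sum(),cv2.minEnclosingCircle(q.astype(np.float32)),np.median(d["P"][f0][:,2]))
g=near&(d["P"][...,2]>.12); E=c["extrinsics"]; (uc,vc),r=cv2.minEnclosingCircle(np.argwhere(g)[:,::-1].astype(np.float32)); F=210/np.tan(np.radians(c["vfov"]/2))
ray=E[:3,:3]@np.array([(uc-c["cx"])/F,-(vc-c["cy"])/F,-1]); L=(E[:3,3]+ray*(.17-E[2,3])/ray[2]); print("globe silhouette",uc,vc,r,L)
box=(abs(u-297)<36)&(abs(v-224)<36); red=(im[...,0]>1.7*im[...,1])&box
pl=red&(Z>.08)&(Z<.092); print("plinth",pl.sum(),cv2.minAreaRect(P[pl][:,:2].astype(np.float32)))
o=np.array([.587,-.002])
for l in(L[:2],np.array([.7276,.1703])): print(np.degrees(np.arctan2(*(l-o)[::-1])),np.hypot(*(l-o)))
```

```text
foot px 153 ((0.7254332304000854, 0.16926869750022888), 0.04176091030240059) 0.014710436265618076
globe silhouette 242.1666717529297 176.875 15.746844291687012 [0.72992457 0.17110245 0.17      ]
plinth 106 ((0.5899856090545654, -0.005573522299528122), (0.11023575067520142, 0.05668715387582779), 50.385040283203125)
50.45471902709824 0.22448138231854725
50.7849160926181 0.22238626306496545
```

The foot, the globe and the plinth all agree: the lamp is at 50–51° and the bear's axis is at 50–51°. Handing in.

```bash
python3 -c "
from cell import robot
print(robot.hand_in())"
```

```text
the job is handed in; nothing more can be done
None
```

I turned the table about 51° by pushing only the paddle's blue flank. The bear now looks at the large white lamp, measured to within about 1°, the gripper is clear of everything, and the job is handed in (no verdict came back).

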